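Clamp a heel block in the wedge vice

TASK

Clamp the loose wooden heel block in the bench vice, ready for rasping: stand it upright on the vice's bed with its round back towards the V jaw, push the sliding bar up until the heel sits home and square in the V, then slide the thumb wedge in along its ramp until it jams the bar fast. The heel must stay firmly clamped when you let go, but press the bar and the wedge no harder than a thumb would, so that the vice does not bruise the wood. Leave the other things on the counter where they are.

Things in the scene. Friction and masses are not known exactly. Their poses are not given: they have to be found in the camera images.
- vice: Grey cast-iron bench vice, fixed to the counter. Bed 16 mm thick: main part x -90 to 125, y -70 to 54, wedge shelf x -90 to 22, y 54 to 160. Origin on the counter under the bar's guide slot; x = clamping direction, from bar to V jaw; y to the side where the wedge waits; z up. A keeper rail 8 high stands on the shelf at x 6 to 12, y 62 to 152. Bed, ramp, bar, wedge are waxed (friction about 0.3).
- ramp (a point): Ramp of the vice: an upright fence 26 mm high bolted on the bed behind the bar. Its face looks to the vice's +x and runs along about x = -40 - 0.125 y (mm, vice frame, y -55 to 145), so the space between bar and ramp narrows towards -y. This point is its usual place at y = 0, top edge; the fence itself sits up to 1.5 nearer or farther each time, which is not measured.
- jaw: Steel V jaw on the bed, 40 mm high, 68 wide, 90 degrees between its faces, opening to -x. It is bolted up to 1.5 mm differently along x each time and does not move in use. Origin: on the bed at the seat, where the axis of the heel's round back stands when the heel is home (the V's bottom is 40 farther in +x). Axes as the vice.
- bar: Steel sliding bar across the bed, 72 mm long (y), 22 thick (x), 26 high. It slides along the vice's x over 45 mm (about 2 N) and stays where it is left; it starts drawn back. Origin: middle of the foot of its front face (towards the V), on the bed; its back face is at x = -22. Axes as the vice.
- lug (a point): Top of the upright lug on the bar, to push or pinch from above: 30 mm wide (y), 12 thick (x -21 to -9 from the bar's front face), 30 above the bar's top, 56 above the bed.
- wedge: Loose aluminium thumb wedge, 0.3 kg, 95 mm long, 26 high, on the shelf by the ramp, thin end to the bar; pushed to -y. Origin: underside, mid length, on its flat face (x = 0, facing the bar). It tapers 1 in 8 like the ramp: 35 thick at the thin end y = -47.5, 47 at y = 47.5 (to -x). With the heel home it slides in loosely and jams when its thin end is somewhere between y = 5 and -55 of the vice.
- thumb_plate (a point): Middle of the outer face of the thumb plate, an upright plate on the wedge's thick end: 40 mm wide (x -47 to -7), 10 thick (outer face at y = 56.5), 48 high, this point 30 above the bed. Once wedge and bar meet, 1 or 2 mm more jam it: the clamping force rises steeply and exceeds the push.
- heel: Wooden heel block, about 0.13 kg, 42 mm high, D-shaped from above: half round of radius 28 (its back, +x) and a flat breast at x = -30; the sides y = +-28 are flat and parallel from x = -30 to 0, so it is 56 wide. Origin: underside, on the axis of the round. It starts upright on the counter on the vice's -y side, turned up to 0.6 rad from the vice's x.
- breast (a point): Middle of the heel block's flat breast, 30 behind its origin and 21 up.
- hammer: Hammer lying on the counter, 250 long; leave it. Origin under its middle.
- spray: White bottle, 170 high, 64 across; leave it. Origin under its middle.
- polish: Flat polish tin, 72 across, 30 high; leave it. Origin under its middle.
- brush: Small brush lying on the counter; leave it. Origin under its middle.
There are look-alikes about, which are no part of the job. What is meant by the heel is not purple, and is the larger of those in its own colour. Leave any yellow look-alike of the wedge alone.

How it is judged:
By the outcome, as a careful person would: the job done as asked, in the order asked, and still so for the second after the job is handed in, with the robot touching nothing.
It also fails if it takes over 58 s, if anything falls off the work surface, if the arm or the gripper's body presses on something with over 40 N, if the wrist force passes 120 N, or if a joint passes its speed limit or range.

ROBOT

A 6-joint arm with a two-finger parallel gripper is mounted at the origin on the work surface. World frame = base frame: x ahead of the robot, y to its left, z up, the work surface at z = 0. Lengths are in mm, angles in rad, forces in N, time in s.
With the tool pointing down it reaches from about 300 to 775 mm from the base axis. Payload 14.6 kg.
Tool frame: the origin (TCP) lies on the centre line of the jaws, within the pads' length; the fingertips stand manip.tcp_to_tips ahead of it and the grasp point (between the pads) lies 5 mm behind it (manip.tcp_to_tips is the distance from the TCP to the fingertips, in mm); z points along the fingers, y is the direction in which the jaws open and shut (so a half turn about z gives the same grasp; the last joint's range is limited). The gripper opens to 94 mm and grips with 3 to 60 N. Pads are 16 mm wide; open, the fingers measure 119 mm over their backs; the gripper's body (75 mm by 177 mm) begins 78 mm behind the grasp point.
Start: joints at [-1.224, 0.3, 1.521, -0, 1.321, -0.067], TCP at [221.142, -503.573, 219.446] pointing down, gripper open.
Joint ranges: [-3.03, 3.03], [-0.79, 2.21], [0.23, 2.52], [-1.04, 4.18], [0, 3.07], [-2.55, 2.55]. Speed limits (rad/s): [2.22, 2.22, 2.57, 3.14, 3.14, 3.14].

INTERFACE

Orientations are given as [roll, pitch, yaw] about the fixed x, y, z axes, in that order (R = Rz(yaw) Ry(pitch) Rx(roll)).
In Python, from cell import manip, optics, workorder gives the robot as it stands. The module is installed in compiled form; this text tells all that it offers.
- The arm moves only by the tool jog_arm, never from a script. Its argument "deltas" is text: rows parted by semicolons, each of 5 numbers parted by spaces: the shift along the tool's x, y, z in mm, then the turn about the tool's z in rad, then the finger opening in mm, from 0 to 94. In form: tx ty tz twist grip; .... A call has exactly 10 rows; each row is the pose to reach, as a shift and turn from the pose commanded when the call began, along the tool's axes at that moment; what a row does not reach only later rows make up. A row lasts 1/8 s, in which the tool goes at most 62.5 mm and 10.7 degrees, less where a joint would pass 70% of its speed; a pose out of reach is approached as far as the arm can. A call with a gripper value outside its range is refused whole. The fingers move at their own pace and stop on an object; "squeeze" is the grip in N (left out, the last holds). Time passes only in rows, so rows that repeat a pose let the fingers close, or fill a call up. It gives the time, the measured TCP pose, the force and the opening at its end, in the units of the state.
- manip.read_state(): the state, without advancing time (a new reading comes with each control period).
- optics.camera(name): name is "scene" or "top"; returns (picture, depth): 384x512x3 uint8, red, green, blue; 384x512 float32, mm along the optical axis (not along the pixel's ray), 0 where there is no reading.
- optics.get_calibration(name): a dict with "intrinsics" (3x3 intrinsics, pixels), "R" (3x3) and "t" (3): a world point X has camera coordinates R X + t. Camera axes: x right, y down, z forward; pixel columns grow to the right and rows downward; lengths in mm; the calibration is good to about 2 mm. A picture is of the moment at which its call begins. get_calibration takes no time and is no camera call.
- workorder.sign_off(): hands the job in, once; it reports no verdict.
The state is a dict: "clock": time; "joints": joint angles; "qd": joint speeds; "effort": joint torques, N m; "eef_pos": TCP position; "eef_rot": TCP orientation; "wrist_force": force on the tool from outside, world axes, zero at the start; "moment": the same for the moment, N m; "finger_gap": finger opening in mm.
Only numpy, scipy, OpenCV 4.12 (cv2) and the standard library are available. Lean on these libraries where they do the work, as an engineer would, in place of code of your own. Each camera call takes 0.05 s, during which the arm holds its last target.

## Working session

There is one attempt and no reset: what is moved stays moved. The work goes in short steps, Python scripts to look and compute and a tool call to move; the robot and the scene stay as the last step left them, time stands still between calls to the robot, and variables do not carry over. Pictures are saved under pics/ and viewed, and the job is handed in when it is done.

Besides the shell and the picture viewer there is one more tool, called after "Emit:" as name(argument=value, ...) on one line, values as JSON. jog_arm: Moves the arm, as the interface text tells. Its arguments: {"type":"object","properties":{"deltas":{"type":"string"},"squeeze":{"type":"number"}},"required":["deltas"]}

```bash
mkdir -p pics; ls
python3 - <<'E'
from cell import manip, optics
import cv2, numpy as np
s=manip.read_state()
for k in s: print(k,s[k])
print(manip.tcp_to_tips)
for n in("scene","top"):
    p,d=optics.camera(n); c=optics.get_calibration(n)
    np.savez(f'pics/{n}0.npz',p=p,d=d)
    print(n,c)
    cv2.imwrite(f'pics/{n}0.png',cv2.resize(p[:,:,::-1],(800,600),interpolation=cv2.INTER_CUBIC))
E
```

```text
pics
clock 0.0
joints [-1.22365010e+00  3.00406800e-01  1.52158369e+00  1.68007972e-05
  1.32071067e+00 -6.66429191e-02]
qd [ 5.41950355e-04 -1.12645960e-03  3.27003101e-04  1.01722470e-03
  3.73887287e-05  3.86265662e-04]
effort [ 9.95276991e-05 -5.31810737e+01 -3.52738774e+01  7.08598411e-02
  2.44068395e-02 -1.11511808e-04]
eef_pos [ 221.03903388 -503.35517187  218.92049057]
eef_rot [-3.14048769e+00 -9.00572216e-05  4.13784931e-01]
wrist_force [-0.51423129 -0.56990757  0.93401737]
moment [-0.00363467 -0.01713079  0.02427681]
finger_gap 93.88966460014969
14.0
scene {'intrinsics': array([[478.25187282,   0.        , 257.2863871 ],
       [  0.        , 478.25187282, 193.17207598],
       [  0.        ,   0.        ,   1.        ]]), 'R': array([[ 5.49427313e-01,  8.35541384e-01, -4.71456846e-04],
       [ 6.68279043e-01, -4.39779093e-01, -5.99997892e-01],
       [-5.01530406e-01,  3.29340165e-01, -8.00001442e-01]]), 't': array([-276.37930875, -366.61113374, 1740.61698212])}
top {'intrinsics': array([[415.09065223,   0.        , 261.56775465],
       [  0.        , 415.09065223, 190.69748713],
       [  0.        ,   0.        ,   1.        ]]), 'R': array([[ 0.00777034, -0.99990382, -0.01148791],
       [-0.99383967, -0.00645207, -0.11063938],
       [ 0.11055461,  0.01227684, -0.99379422]]), 't': array([ -14.44463683,  564.49788547, 1422.75828809])}
```

View pics/scene0.png

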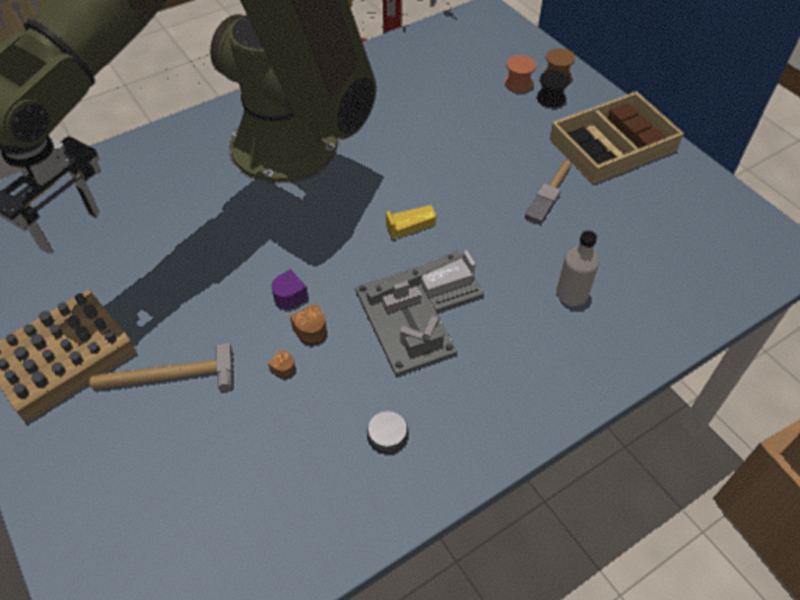

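View pics/top0.png

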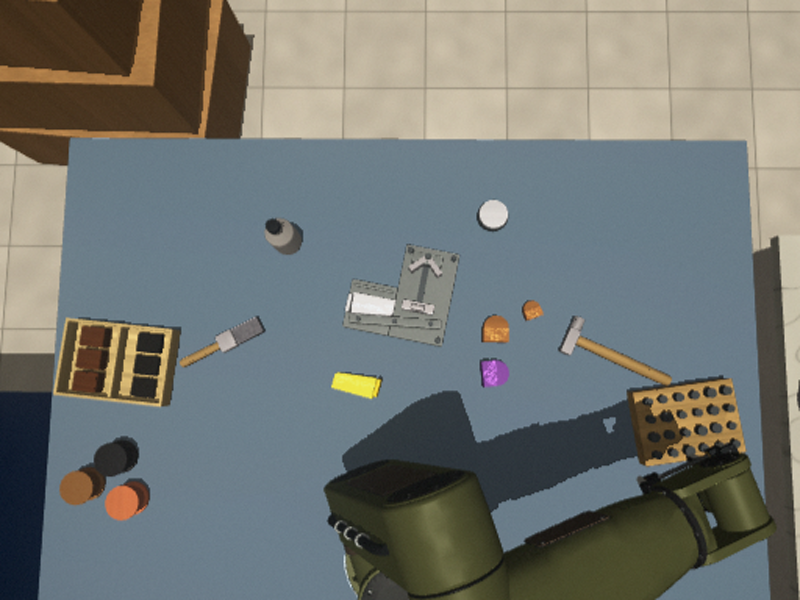

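The top view shows three heel-like blocks: large orange at (495,328), small orange at (532,310) and purple at (494,373). The heel should be the large orange one, since it isn't purple and is the bigger of its colour. There are two wedges: aluminium on the shelf at (370,303), which is the one to use, and yellow at (357,385), which I leave alone. I'll check this in enlarged crops.

```bash
cat > h.py <<'E'
import numpy as np, cv2
from cell import manip, optics
def pix2plane(n,uv,z):
    c=optics.get_calibration(n);K,R,t=c['intrinsics'],c['R'],c['t']
    uv=np.atleast_2d(uv).astype(float)
    r=np.c_[(uv[:,0]-K[0,2])/K[0,0],(uv[:,1]-K[1,2])/K[1,1],np.ones(len(uv))]@R
    C=-R.T@t
    s=(z-C[2])/r[:,2]
    return C+r*s[:,None]
def proj(n,X):
    c=optics.get_calibration(n);X=np.atleast_2d(X)@c['R'].T+c['t']
    x=X@c['intrinsics'].T
    return x[:,:2]/x[:,2:]
def cloud(n,d):
    c=optics.get_calibration(n);K,R,t=c['intrinsics'],c['R'],c['t']
    v,u=np.mgrid[:d.shape[0],:d.shape[1]]
    P=np.stack([(u-K[0,2])/K[0,0]*d,(v-K[1,2])/K[1,1]*d,d],-1)
    return (P-t)@R
def crop(p,u0,v0,u1,v1,k,fn):
    cv2.imwrite(fn,cv2.resize(p[v0:v1,u0:u1,::-1],None,fx=k,fy=k,interpolation=cv2.INTER_CUBIC))
E
python3 - <<'E'
from h import *
a=np.load('pics/top0.npz');crop(a['p'],205,145,365,265,5,'pics/ct.png')
b=np.load('pics/scene0.npz');crop(b['p'],160,120,340,255,4.4,'pics/cs.png')
E
```

```text
(no output)
```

View pics/ct.png

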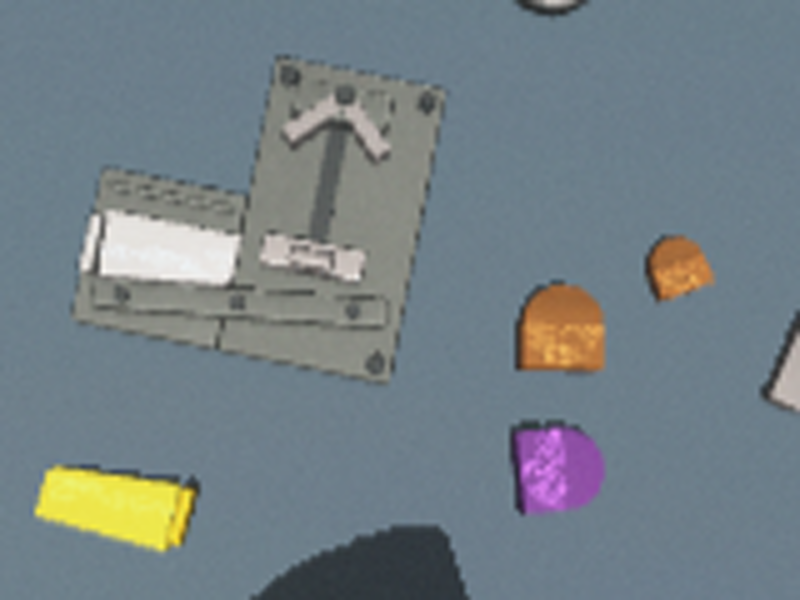

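View pics/cs.png

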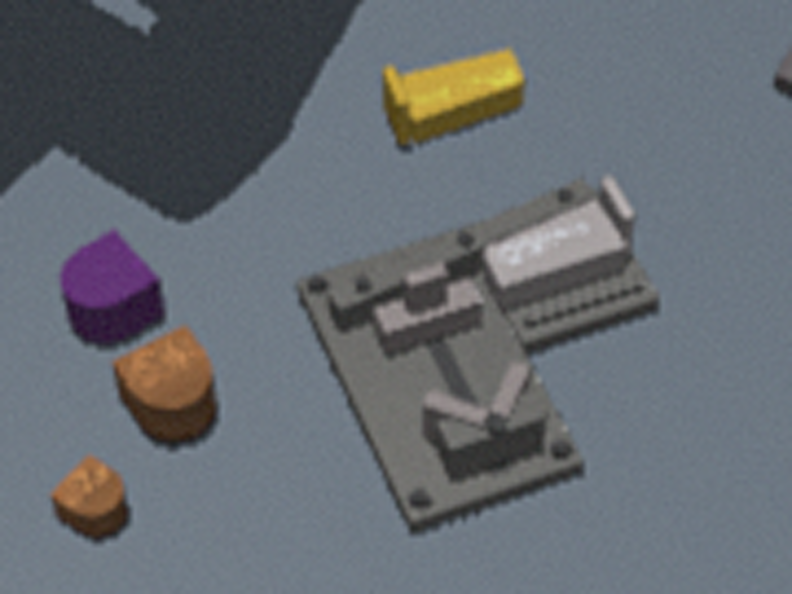

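The crops confirm it. The large orange D at crop (562,327) is the heel and its round back faces up the image (+x). The purple block and the small orange one stay. The aluminium wedge is on the shelf at (170,245). Next I measure the poses.

Run:
```python
from h import *
from scipy.optimize import least_squares
a=np.load('pics/top0.npz');p=a['p'].astype(int)
diff=p[...,2]-p[...,0]
hsv=cv2.cvtColor(a['p'],cv2.COLOR_RGB2HSV)
for nm,m in {'counter':(slice(150,160),slice(300,310)),'bed':(slice(205,212),slice(275,285))}.items(): print(nm,p[m].mean((0,1)),p[m].std((0,1)))
# vice mask
m=np.zeros(diff.shape,np.uint8)
roi=(slice(150,225),slice(217,297))
m[roi]=(diff[roi]<12)*255
m=cv2.morphologyEx(m,cv2.MORPH_CLOSE,np.ones((5,5)))
cs,_=cv2.findContours(m,cv2.RETR_EXTERNAL,cv2.CHAIN_APPROX_NONE)
c=max(cs,key=cv2.contourArea)[:,0].astype(float)
W=pix2plane('top',c,16)[:,:2]
# fit L outline
poly=np.array([[-90,-70],[125,-70],[125,54],[22,54],[22,160],[-90,160]],float)
def sd(q):
    return np.array([cv2.pointPolygonTest(poly.astype(np.float32).reshape(-1,1,2),(float(x),float(y)),True) for x,y in q])
def res(x):
    c_,s_=np.cos(x[2]),np.sin(x[2]); q=(W-x[:2])@np.array([[c_,-s_],[s_,c_]])
    return sd(q)+x[3]*0
best=None
r=least_squares(lambda x:res(np.r_[x,0])-0,[W[:,0].mean(),W[:,1].mean(),-0.17],loss='soft_l1',f_scale=2,diff_step=1e-3)
print('vice',r.x,'median',np.median(r.fun),np.abs(r.fun).mean())
P=cloud('top',a['d'])
# bed level
bz=P[205:212,275:285,2];print('bed z',bz.mean(),bz.std())
# heel
m=((hsv[...,0]>6)&(hsv[...,0]<18)&(hsv[...,1]>130)&(hsv[...,2]>80)).astype(np.uint8)
m[:, :290]=0;m[:,350:]=0;m[:195]=0;m[230:]=0
# exclude small
n,l,st,ce=cv2.connectedComponentsWithStats(m);
for i in range(1,n): print(st[i],ce[i])
i=1+np.argmax(st[1:,4])
cs,_=cv2.findContours((l==i).astype(np.uint8),cv2.RETR_EXTERNAL,cv2.CHAIN_APPROX_NONE)
print(pix2plane('top',ce[i],42), P[l==i][:,2].mean())
```

```text
counter [107.92 126.3  138.99] [1.30138388 1.19582607 1.21239433]
bed [125.95714286 128.2        121.44285714] [19.00634158 18.63529677 16.85707627]
vice [ 5.59421280e+02 -3.22488531e+01 -1.92174860e-01] median 1.7836227416992188 1.8304807198147814
bed z 30.157045022517455 12.490381320017947
[335 195  12  10  89] [340.11235955 198.74157303]
[309 202  17  17 243] [316.90123457 210.88477366]
[[ 494.49988987 -202.15709126   42.        ]] 41.197484181336144
```

Run:
```python
from h import *
for n in('top','scene'):
    c=optics.get_calibration(n);print(n,'C',-c['R'].T@c['t'])
a=np.load('pics/top0.npz');b=np.load('pics/scene0.npz')
for n,z in(('top',a),('scene',b)):
    P=cloud(n,z['d']); hsv=cv2.cvtColor(z['p'],cv2.COLOR_RGB2HSV)
    X=P[...,0];Y=P[...,1];Z=P[...,2]
    print(n,'counter z',np.median(Z[(abs(X-500)<30)&(abs(Y+120)<20)]),Z[(abs(X-500)<20)&(abs(Y+120)<15)].std())
    # heel top
    m=(abs(X-494)<50)&(abs(Y+202)<45)&(hsv[...,0]>6)&(hsv[...,0]<18)&(hsv[...,1]>120)&(Z>37)
    q=np.argwhere(m)[:,::-1]
    W=pix2plane(n,q,42)[:,:2].astype(np.float32)
    print('heel',len(W),cv2.minAreaRect(W),W.mean(0))
    # vice region in guessed frame
    th=-0.192;o=np.array([559.4,-32.2]);Rm=np.array([[np.cos(th),-np.sin(th)],[np.sin(th),np.cos(th)]])
    V=(P[...,:2]-o)@Rm
    hist=np.histogram(Z[(V[...,0]>-95)&(V[...,0]<130)&(V[...,1]>-75)&(V[...,1]<165)],bins=np.arange(-4,80,4));print(hist[0])
    for lo,hi,zz,box in((50,64,56,(30,140,-50,50)),(36,48,42,(-60,40,-50,50)),(62,84,72,(-60,40,-40,40)),(36,48,42,(-60,40,50,180)),(56,72,64,(-60,40,90,200)),(20,33,26+0,(0,40,50,170))):
        m=(Z>lo)&(Z<hi)&(V[...,0]>box[0])&(V[...,0]<box[1])&(V[...,1]>box[2])&(V[...,1]<box[3])
        q=np.argwhere(m)[:,::-1]
        if len(q)<3: print(zz,box,'none');continue
        w=(pix2plane(n,q,zz)[:,:2]-o)@Rm
        r=cv2.minAreaRect(w.astype(np.float32))
        print(zz,len(q),'min',w.min(0).round(1),'max',w.max(0).round(1),'mean',w.mean(0).round(1),[np.round(x,1) for x in r])
```

```text
top C [ 403.84014028  -28.26804819 1476.21872198]
scene C [1269.82122036 -503.5566458  1172.39988781]
top counter z -0.7846597131705394 3.663197770566858
heel 222 ((497.6136779785156, -202.34413146972656), (55.32160186767578, 55.40263366699219), 0.3899206519126892) [ 495.07608 -202.99571]
[510 356  91 276 827 657 152  45  17  44 217 368 161  63  79  37  37  10
  14  11]
56 148 min [ 60.9 -36.2] max [104.9  37.8] mean [85.8 -0.5] [array([83.5,  0.3]), array([73.9, 42.9]), np.float64(88.0)]
42 236 min [-60.3 -49.7] max [-3.7 49.4] mean [-35.7  -1.2] [array([-32. ,  -0.2]), array([56.6, 99.1]), np.float64(0.0)]
72 32 min [-24.9 -14.7] max [-12.9  14. ] mean [-18.6   0.1] [array([-18.9,  -0.3]), array([12.1, 28.7]), np.float64(0.0)]
42 358 min [-59.8  51.4] max [ -9.9 151. ] mean [-34.1  98.4] [array([-34.8, 101.2]), array([49.9, 99.6]), np.float64(0.1)]
64 34 min [-54.6 144.6] max [-18.2 155.2] mean [-35.9 149.9] [array([-36.3, 150.1]), array([10. , 36.6]), np.float64(88.0)]
26 44 min [ 3.5 50. ] max [ 38.3 155.1] mean [ 10.3 105.8] [array([ 13.6, 100.8]), array([ 28.4, 109.3]), np.floa
[... 323 characters left out ...]
36. ] mean [91.5 -2. ] [array([88.7, -1.5]), array([74.2, 47.2]), np.float64(88.7)]
42 308 min [-60.4 -51.3] max [ 5.3 51.1] mean [-28.5  -3.3] [array([-26.4,  -0.4]), array([ 65.5, 101.7]), np.float64(2.1)]
72 50 min [-20.2 -17.1] max [-1.8 12.9] mean [-11.5  -2.4] [array([-11. ,  -2.1]), array([18.2, 30.2]), np.float64(0.7)]
42 458 min [-63.1  49.6] max [ -1.9 152.7] mean [-31.2  98.7] [array([-32.4, 100.6]), array([ 60. , 103.3]), np.float64(1.5)]
64 40 min [-51.8 142.3] max [ -7.8 153.6] mean [-29.8 148. ] [array([-29.8, 147.9]), array([11.2, 44. ]), np.float64(89.6)]
26 61 min [ 5.5 59.2] max [ 28.5 149.2] mean [ 15.4 102.9] [array([ 16.8, 104.5]), array([88.9, 22.4]), np.float64(84.8)]
```

Emit:
jog_arm(deltas="60 -28 0 0.1 94;120 -56 0 0.2 94;180 -84 0 0.3 94;240 -112 0 0.414 94;300 -140 40 0.414 94;362 -168 80 0.414 94;362 -168 109 0.414 94;362 -168 109 0.414 94;362 -168 109 0.414 94;362 -168 109 0.414 94", squeeze=30)

```text
clock: 1.35
eef_pos: [485.1, -205.3, 111.8]
eef_rot: [3.141, -0.002, -0.001]
wrist_force: [-0.1, -0.3, -0.3]
finger_gap: 93.8
```

Run:
```python
from h import *
s=manip.read_state();print(s['eef_pos'],s['eef_rot'],s['clock'])
for n in("scene","top"):
    p,d=optics.camera(n);np.savez(f'pics/{n}1.npz',p=p,d=d)
    u=proj(n,s['eef_pos'])[0]; print(n,u, proj(n,s['eef_pos']+[0,0,-14]))
    u=u.astype(int);crop(p,u[0]-50,u[1]-40,u[0]+50,u[1]+40,5,f'pics/{n}1.png')
t=cv2.imread('pics/top1.png');q=cv2.imread('pics/scene1.png');cv2.imwrite('pics/b1.png',cv2.resize(np.hstack([t,q]),(800,320)))
```

```text
[ 485.11384235 -205.30717232  111.84789828] [ 3.14053284e+00 -1.97130539e-03 -1.46410928e-03] 1.35
scene [192.54048481 186.30694316] [[193.07940705 189.33648342]]
top [320.45634089 212.42267575] [[319.90966871 212.6701572 ]]
```

View pics/b1.png

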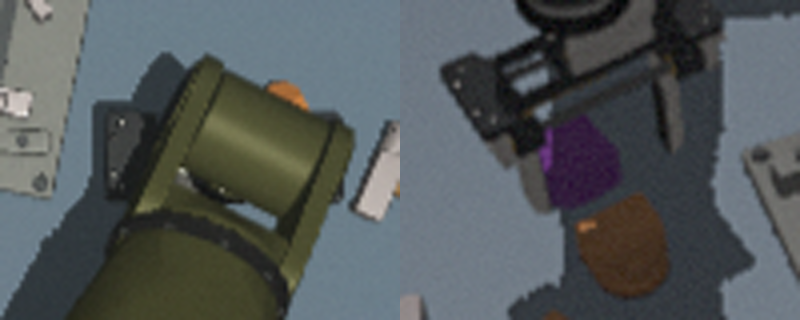

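The scene view, right half, shows the open fingertips straddling the heel's line, with midpoint near scene px (194.5,191). The kinematics predict (193,189), so the scene view is offset by about 4 mm and I trust the top view. Descending to grip.

Emit:
jog_arm(deltas="0 -2 40 0 94;0 -2 82 0 94;0 -2 82 0 94;0 -2 82 0 94;0 -2 82 0 50;0 -2 82 0 50;0 -2 82 0 50;0 -2 82 0 50;0 -2 82 0 50;0 -2 82 0 50", squeeze=25)

```text
clock: 2.7
eef_pos: [485.1, -202.3, 28.6]
eef_rot: [3.141, -0.0, -0.0]
wrist_force: [-1.7, -0.8, 4.0]
finger_gap: 55.8
```

Emit:
jog_arm(deltas="0 0 -20 0 50;0 0 -50 0 50;0 0 -90 0 50;0 0 -90 0 50;0 0 -90 0 50;0 0 -90 0 50;0 0 -90 0 50;0 0 -90 0 50;0 0 -90 0 50;0 0 -90 0 50")

```text
clock: 3.95
eef_pos: [485.0, -202.2, 118.4]
eef_rot: [-3.142, 0.0, -0.0]
wrist_force: [0.0, -0.1, -1.0]
finger_gap: 55.8
```

Run:
```python
from h import *
a=np.load('pics/top0.npz');p=a['p']
crop(p,218,152,298,212,10,'pics/v.png')
```

```text
(no output)
```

View pics/v.png

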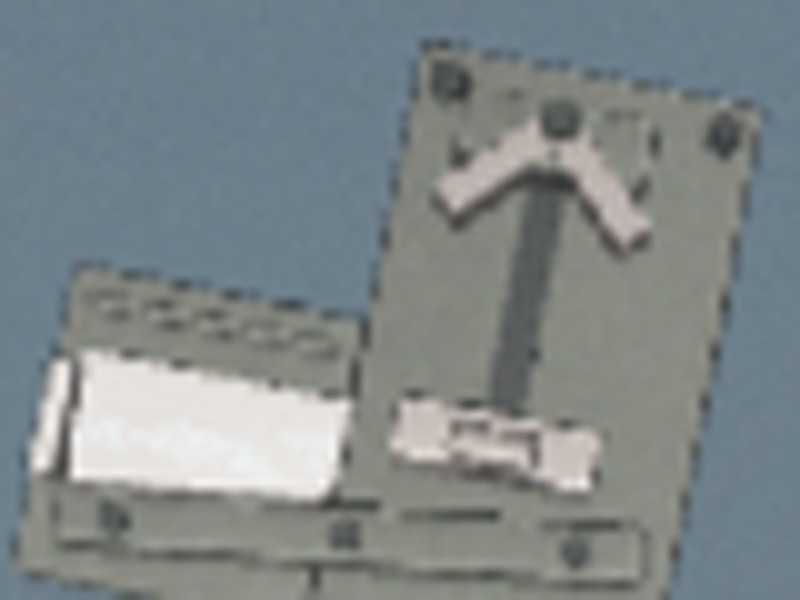

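```bash
cat >> h.py <<'E'
TH=-0.192;O=np.array([559.4,-32.2])
def R2(th): return np.array([[np.cos(th),-np.sin(th)],[np.sin(th),np.cos(th)]])
def tov(w): return (np.atleast_2d(w)[:,:2]-O)@R2(TH)
def tow(v): return np.atleast_2d(v)@R2(TH).T+O
E
python3 - <<'E'
from h import *
def f(pts,z):
    q=np.array(pts,float);q=np.c_[218+(q[:,0]+.5)/10-.5,152+(q[:,1]+.5)/10-.5]
    return tov(pix2plane('top',q,z)).round(1).tolist()
print('jaw',f([(460,217),(437,185),(625,253),(652,228),(552,168),(562,120)],56))
print('bar',f([(397,398),(602,435),(388,452),(590,493)],42))
print('bed corners',f([(425,42),(762,105),(80,265),(368,322),(15,565)],16))
print('ramp',f([(60,500),(645,530),(55,545)],42))
print('wedge',f([(80,350),(352,402),(70,480),(330,500)],42))
print('plate',f([(50,360),(72,362),(35,472)],64))
E
```

```text
jaw [[59.2, 26.9], [68.6, 36.9], [58.0, -31.5], [68.4, -38.9], [82.2, -1.0], [99.4, -1.1]]
bar [[-5.4, 36.3], [-4.0, -36.1], [-24.5, 35.6], [-24.7, -35.9]]
bed corners [[124.6, 53.1], [125.9, -69.2], [21.7, 157.4], [21.8, 52.9], [-87.4, 157.7]]
ramp [[-63.4, 143.8], [-33.5, -57.1], [-79.0, 142.3]]
wedge [[-10.7, 147.9], [-9.9, 51.3], [-55.9, 141.9], [-44.9, 52.0]]
plate [[-18.3, 154.6], [-17.5, 147.1], [-57.0, 151.6]]
```

Emit:
jog_arm(deltas="30 -50 0 0.06 50;60 -100 0 0.12 50;99.9 -165 0 0.192 50;99.9 -165 0 0.192 50;99.9 -165 0 0.192 50;99.9 -165 0 0.192 50;99.9 -165 30 0.192 50;99.9 -165 50 0.192 50;99.9 -165 50 0.192 50;99.9 -165 50 0.192 50")

```text
clock: 5.2
eef_pos: [585.2, -38.0, 69.5]
eef_rot: [-3.142, -0.001, -0.193]
wrist_force: [0.1, -0.1, -1.8]
finger_gap: 55.8
```

Run:
```python
from h import *
s=manip.read_state();print(s['eef_pos'],s['eef_rot'],s['clock'],tov(s['eef_pos']))
for n in("scene","top"):
    p,d=optics.camera(n);np.savez(f'pics/{n}2.npz',p=p,d=d)
    u=proj(n,s['eef_pos'])[0].astype(int);crop(p,u[0]-50,u[1]-40,u[0]+50,u[1]+40,6,f'pics/{n}2.png')
```

```text
[585.24510003 -37.99974187  69.53068268] [-3.14152564e+00 -1.23385069e-03 -1.93120532e-01] 5.2 [[26.47690616 -0.76134179]]
```

View pics/scene2.png

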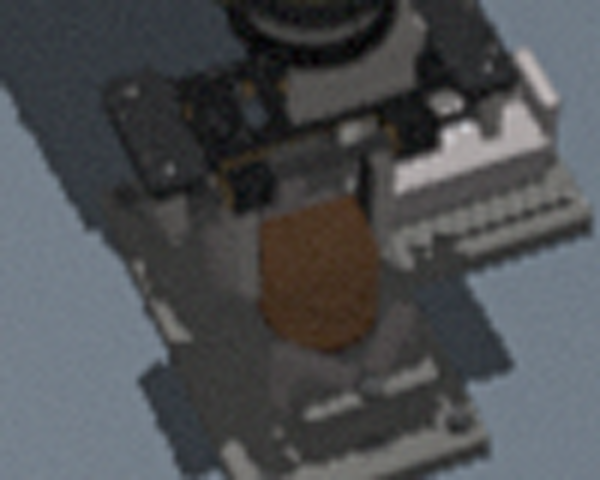

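The heel at crop (320,275) is centred in front of the V, which spans about (310–430, 320–400). I lower it onto the bed.

Emit:
jog_arm(deltas="0 0 10 0 50;0 0 18 0 50;0 0 21 0 50;0 0 23 0 50;0 0 24 0 50;0 0 24.5 0 50;0 0 24.5 0 50;0 0 24.5 0 50;0 0 24.5 0 50;0 0 24.5 0 50")

```text
clock: 6.55
eef_pos: [585.2, -37.2, 44.6]
eef_rot: [-3.142, -0.001, -0.192]
wrist_force: [-2.1, 0.0, 5.1]
finger_gap: 56.0
```

Emit:
jog_arm(deltas="0 0 -0.5 0 50;1 0 -0.5 0 50;2 0 -0.5 0 50;3 0 -0.5 0 50;4 0 -0.5 0 50;5 0 -0.5 0 50;5 0 -0.5 0 50;5 0 -0.5 0 50;5 0 -0.5 0 50;5 0 -0.5 0 50")

```text
clock: 7.8
eef_pos: [590.1, -38.2, 44.6]
eef_rot: [-3.142, -0.001, -0.192]
wrist_force: [-0.6, 1.0, 4.8]
finger_gap: 56.3
```

Emit:
jog_arm(deltas="0.5 0 -0.3 0 50;1 0 -0.3 0 50;1.5 0 -0.3 0 50;2 0 -0.3 0 50;2.5 0 -0.3 0 50;2.5 0 -0.3 0 50;2.5 0 -0.3 0 50;2.5 0 -0.3 0 50;2.5 0 -0.3 0 50;2.5 0 -0.3 0 50")

```text
clock: 9.05
eef_pos: [592.3, -38.6, 44.7]
eef_rot: [-3.142, 0.0, -0.192]
wrist_force: [0.5, -0.6, -0.6]
finger_gap: 55.6
```

Emit:
jog_arm(deltas="0.5 0 0 0 50;1 0 0 0 50;1.5 0 0 0 50;2 0 0 0 50;2 0 0 0 50;2 0 0 0 50;2 0 0 0 50;2 0 0 0 50;2 0 0 0 50;2 0 0 0 50")

```text
clock: 10.3
eef_pos: [594.2, -39.0, 44.7]
eef_rot: [3.142, 0.0, -0.192]
wrist_force: [-2.2, -1.3, -1.3]
finger_gap: 55.7
```

Emit:
jog_arm(deltas="0.3 0 0 0 50;0.6 0 0 0 50;1 0 0 0 50;1 0 0 0 50;1 0 0 0 50;1 0 0 0 50;1 0 0 0 50;1 0 0 0 50;1 0 0 0 50;1 0 0 0 50")

```text
clock: 11.55
eef_pos: [594.4, -39.2, 44.7]
eef_rot: [3.141, 0.003, -0.192]
wrist_force: [-11.0, 0.2, 3.7]
finger_gap: 55.8
```

Contact with the V is at 11 N along −x with almost nothing sideways, so the seat is found. I back off 1 mm, release and lift.

Emit:
jog_arm(deltas="-1 0 0 0 50;-1 0 0 0 50;-1 0 0 0 75;-1 0 0 0 80;-1 0 0 0 80;-1 0 -40 0 80;-1 0 -70 0 80;-1 0 -70 0 80;-1 0 -70 0 80;-1 0 -70 0 80")

```text
clock: 12.8
eef_pos: [593.8, -39.0, 113.5]
eef_rot: [3.142, 0.002, -0.192]
wrist_force: [0.3, -0.4, 0.2]
finger_gap: 79.8
```

Run:
```python
from h import *
s=manip.read_state();print(s['eef_pos'],s['clock'],tov(s['eef_pos']))
# pinch pose over lug: top-view lug centre in vice frame
for vx in(-19,-18.5): print(tow((vx,0)))
p,d=optics.camera('scene');u=proj('scene',[580,-35,40])[0].astype(int);crop(p,u[0]-50,u[1]-40,u[0]+50,u[1]+40,6,'pics/s3.png')
```

```text
[593.82969096 -38.95475267 113.52898484] 12.8 [[35.08598897 -0.06067053]]
[[540.74913348 -28.57437204]]
[[541.23994576 -28.6697833 ]]
```

View pics/s3.png

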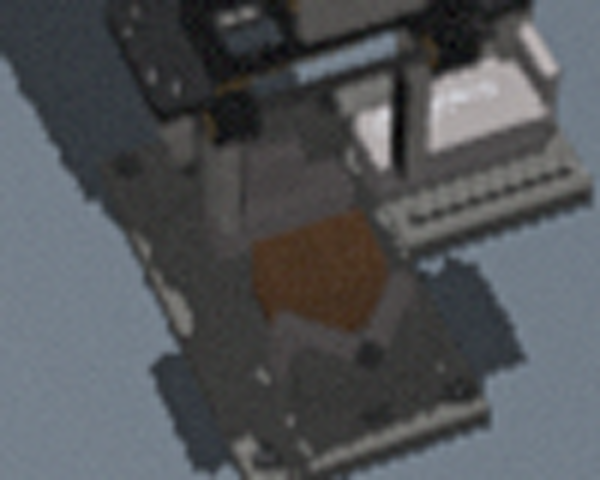

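The heel sits upright in the V at crop (320,270), with the bar behind it at (290,200). I go to the lug and pinch it across its sides.

Emit:
jog_arm(deltas="-30 0 0 0 60;-54 0 0 0 60;-54 0 0 0 60;-54 0 30 0 60;-54 0 53 0 60;-54 0 53 0 60;-54 0 53 0 20;-54 0 53 0 20;-54 0 53 0 20;-54 0 53 0 20", squeeze=30)

```text
clock: 14.1
eef_pos: [541.5, -29.4, 62.3]
eef_rot: [3.141, -0.001, -0.192]
wrist_force: [-1.6, -6.1, 3.3]
finger_gap: 29.6
```

Emit:
jog_arm(deltas="1 0.5 0 0 20;3 0.5 0 0 20;6 0.5 0 0 20;9 0.5 0 0 20;12 0.5 0 0 20;15 0.5 0 0 20;17 0.5 0 0 20;18 0.5 0 0 20;18 0.5 0 0 20;18 0.5 0 0 20")

```text
clock: 15.35
eef_pos: [559.2, -32.9, 62.3]
eef_rot: [3.141, -0.001, -0.192]
wrist_force: [0.0, -2.7, 5.3]
finger_gap: 29.8
```

Emit:
jog_arm(deltas="0.5 0.3 -0.3 0 20;1 0.3 -0.3 0 20;1.5 0.3 -0.3 0 20;2 0.3 -0.3 0 20;2.5 0.3 -0.3 0 20;3 0.3 -0.3 0 20;3 0.3 -0.3 0 20;3 0.3 -0.3 0 20;3 0.3 -0.3 0 20;3 0.3 -0.3 0 20")

```text
clock: 16.6
eef_pos: [562.0, -33.4, 62.3]
eef_rot: [-3.141, -0.0, -0.192]
wrist_force: [-1.5, -0.1, 5.0]
finger_gap: 29.4
```

Emit:
jog_arm(deltas="0.4 0 -0.3 0 20;0.8 0 -0.3 0 20;1.2 0 -0.3 0 20;1.6 0 -0.3 0 20;2 0 -0.3 0 20;2 0 -0.3 0 20;2 0 -0.3 0 20;2 0 -0.3 0 20;2 0 -0.3 0 20;2 0 -0.3 0 20")

```text
clock: 17.85
eef_pos: [563.8, -33.8, 62.3]
eef_rot: [-3.141, -0.0, -0.192]
wrist_force: [1.2, 3.7, 2.1]
finger_gap: 29.8
```

Emit:
jog_arm(deltas="0.3 -0.2 0 0 20;0.6 -0.2 0 0 20;0.9 -0.2 0 0 20;1.2 -0.2 0 0 20;1.5 -0.2 0 0 20;1.5 -0.2 0 0 20;1.5 -0.2 0 0 20;1.5 -0.2 0 0 20;1.5 -0.2 0 0 20;1.5 -0.2 0 0 20")

```text
clock: 19.1
eef_pos: [564.6, -33.9, 62.3]
eef_rot: [3.141, 0.002, -0.192]
wrist_force: [-7.6, 3.3, 7.1]
finger_gap: 29.7
```

Emit:
jog_arm(deltas="0.2 -0.3 0 0 20;0.4 -0.3 0 0 20;0.6 -0.3 0 0 20;0.8 -0.3 0 0 20;0.8 -0.3 0 0 20;0.8 -0.3 0 0 20;0.8 -0.3 0 0 20;0.8 -0.3 0 0 20;0.8 -0.3 0 0 20;0.8 -0.3 0 0 20")

```text
clock: 20.35
eef_pos: [564.7, -33.9, 62.3]
eef_rot: [3.141, 0.004, -0.192]
wrist_force: [-14.3, 2.6, 11.0]
finger_gap: 29.8
```

Run:
```python
from h import *
s=manip.read_state();print(s['eef_pos'],s['wrist_force'],s['moment'],tov(s['eef_pos']))
p,d=optics.camera('scene');u=proj('scene',[580,-35,40])[0].astype(int);crop(p,u[0]-50,u[1]-40,u[0]+50,u[1]+40,6,'pics/s4.png')
```

```text
[564.70584814 -33.91449918  62.33306218] [-14.27258501   2.55245995  10.95117378] [ 0.55984878  2.49667495 -0.03617827] [[ 5.53551588 -0.67051915]]
```

View pics/s4.png

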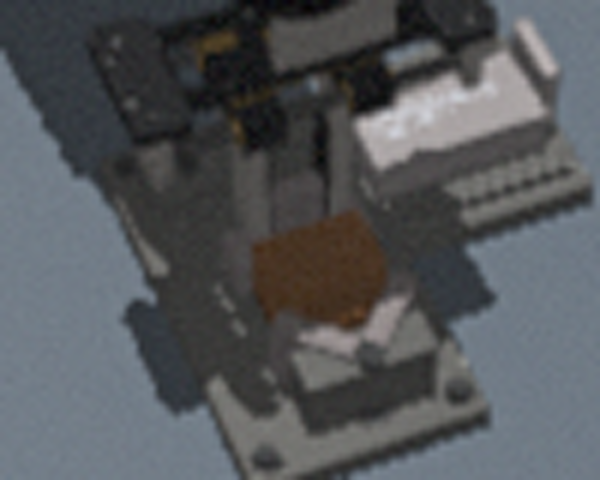

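The V wraps the heel's round back at crop (330,290) and the bar with the fingers sits against the breast. The reading is 14 N with no motion left, so the heel is home. Before releasing, I check clearance to the spray for the wedge push.

Run:
```python
from h import *
a=np.load('pics/top0.npz')
P=cloud('top',a['d'])
m=(P[...,2]>60)&(P[...,0]>560)&(P[...,1]>150)&(P[...,1]<350)&(P[...,0]<760)
q=P[m];print(len(q),q.min(0),q.max(0),np.median(q,0)); print('vice',tov(q).min(0),tov(q).max(0))
t=tow([(-37,176),(-27,90)]);print(t)
s=manip.read_state();th=s['eef_rot'][2]
d=t-s['eef_pos'][:2]
print([(x*np.cos(th)+y*np.sin(th),x*np.sin(th)-y*np.cos(th)) for x,y in d])
```

```text
340 [667.65640596 239.40219511  60.37062415] [730.09259221 301.98495849 174.50099827] [690.57994102 261.88886617 116.65892055]
vice [ 47.71204716 293.19126226] [110.11496496 355.37105581]
[[556.66465582 147.62635483]
 [550.07016425  61.29841798]]
[(np.float64(-42.53828180658568), np.float64(-176.68632683495485)), (np.float64(-32.525530624360464), np.float64(-90.68781048866637))]
```

Emit:
jog_arm(deltas="-0.7 0 0 0 20;-0.7 0 0 0 40;-0.7 0 0 0 50;-0.7 0 -30 0 50;-0.7 0 -50 0 50;-20 -50 -50 -0.15 20;-30 -100 -50 -0.3 0;-42.5 -150 -50 -0.5 0;-42.5 -177 -50 -0.7 0;-42.5 -177 -50 -0.85 0")

```text
clock: 21.65
eef_pos: [558.2, 149.8, 112.1]
eef_rot: [3.141, -0.0, 0.666]
wrist_force: [0.1, -0.4, -0.1]
finger_gap: 3.3
```

Run:
```python
from h import *
s=manip.read_state();print(s['eef_pos'],s['eef_rot'],tov(s['eef_pos']),s['finger_gap'])
for n in("scene","top"):
    p,d=optics.camera(n);np.savez(f'pics/{n}5.npz',p=p,d=d)
    u=proj(n,[560,10,20])[0].astype(int);crop(p,u[0]-60,u[1]-45,u[0]+60,u[1]+45,6,f'pics/{n}5.png')
```

```text
[558.22593263 149.81309474 112.11664744] [ 3.14138305e+00 -1.68530371e-04  6.66193372e-01] [[-35.88469157 178.44448437]] 3.3463127567068116
```

View pics/scene5.png

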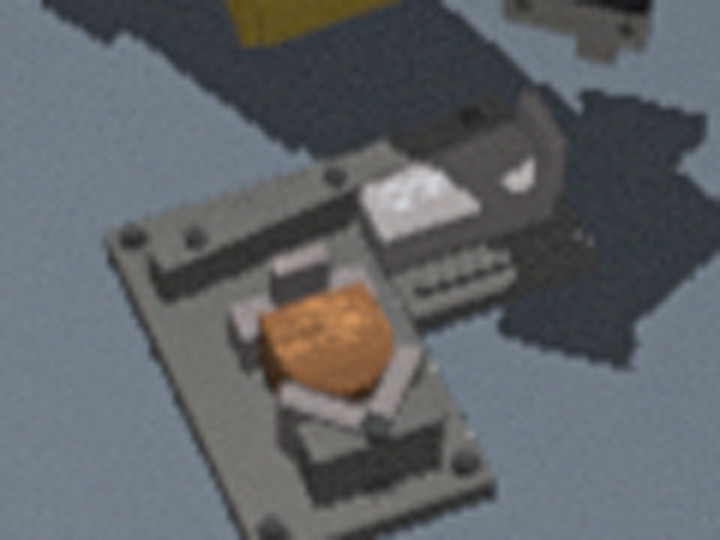

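View pics/top5.png

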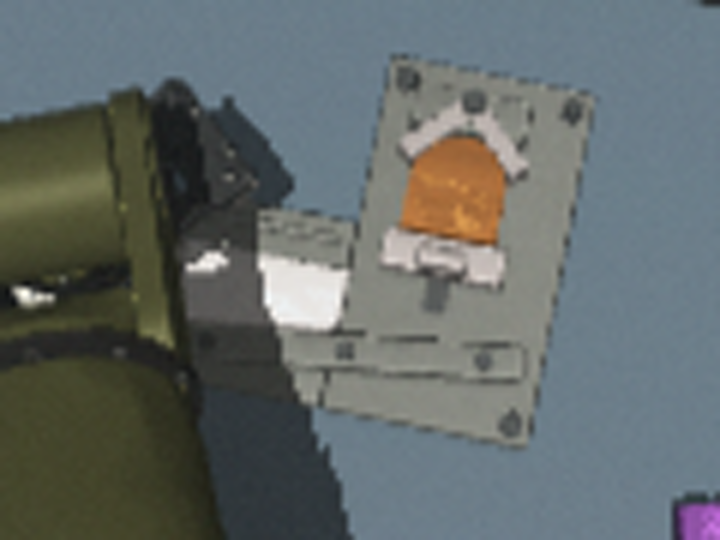

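In both views the heel is square in the V with the bar flat on its breast (top crop (455,190) and (445,260)). I turn the closed fingers and lower them behind the thumb plate.

Emit:
jog_arm(deltas="0 0 0 -0.18 0;0 0 0 -0.36 0;0 0 0 -0.54 0;0 0 0 -0.721 0;0 0 0 -0.721 0;0 0 40 -0.721 0;0 0 74 -0.721 0;0 0 74 -0.721 0;0 0 74 -0.721 0;0 0 74 -0.721 0")

```text
clock: 23.0
eef_pos: [559.0, 148.2, 39.9]
eef_rot: [3.139, -0.001, 1.377]
wrist_force: [-0.2, 0.6, 0.3]
finger_gap: 0.5
```

Run:
```python
from h import *
s=manip.read_state();print(s['eef_pos'],s['eef_rot'],tov(s['eef_pos']),s['wrist_force'],s['clock'])
for n in("scene",):
    p,d=optics.camera(n)
    u=proj(n,[560,90,20])[0].astype(int);crop(p,u[0]-60,u[1]-45,u[0]+60,u[1]+45,6,f'pics/{n}6.png')
```

```text
[558.95808287 148.15205612  39.94963772] [ 3.13933323e+00 -9.15553505e-04  1.37731446e+00] [[-34.84903134 176.95367883]] [-0.18729266  0.61465589  0.33397592] 23.0
```

View pics/scene6.png

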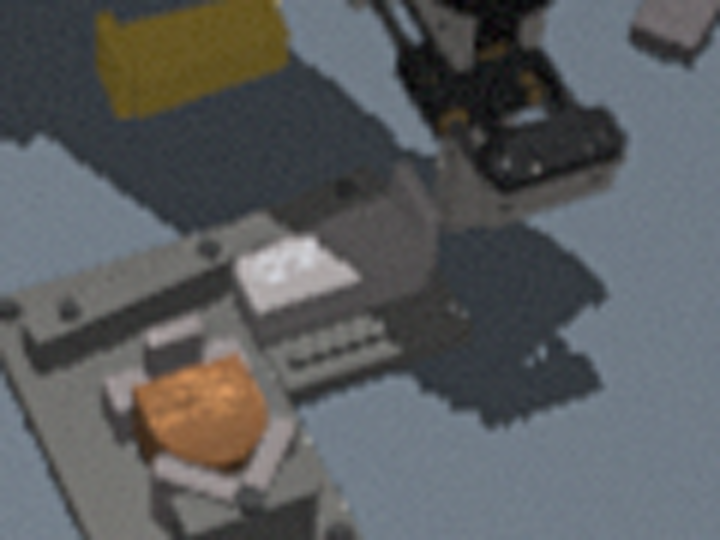

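The closed fingers stand behind the thumb plate at crop (460,190), with nothing touched. I push the wedge in along the ramp.

Emit:
jog_arm(deltas="-5 0 0 0 0;-10 0 0 0 0;-15 0 0 0 0;-22 1 0 0 0;-30 2 0 0 0;-38 3 0 0 0;-46 4 0 0 0;-54 5 0 0 0;-60 6 0 0 0;-62 6 0 0 0")

```text
clock: 24.3
eef_pos: [552.2, 85.6, 38.3]
eef_rot: [-3.142, 0.0, 1.378]
wrist_force: [1.2, 0.4, 0.2]
finger_gap: 0.7
```

Run:
```python
from h import *
s=manip.read_state();print(s['eef_pos'],s['eef_rot'],tov(s['eef_pos']),s['wrist_force'],s['clock'])
for n in("scene",):
    p,d=optics.camera(n)
    u=proj(n,[560,40,20])[0].astype(int);crop(p,u[0]-60,u[1]-45,u[0]+60,u[1]+45,6,f'pics/{n}7.png')
```

```text
[552.20713376  85.60189243  38.32634204] [-3.14156239e+00  4.01408906e-05  1.37846546e+00] [[-29.53994861 114.26466917]] [1.1817202  0.36358968 0.16483521] 24.3
```

View pics/scene7.png

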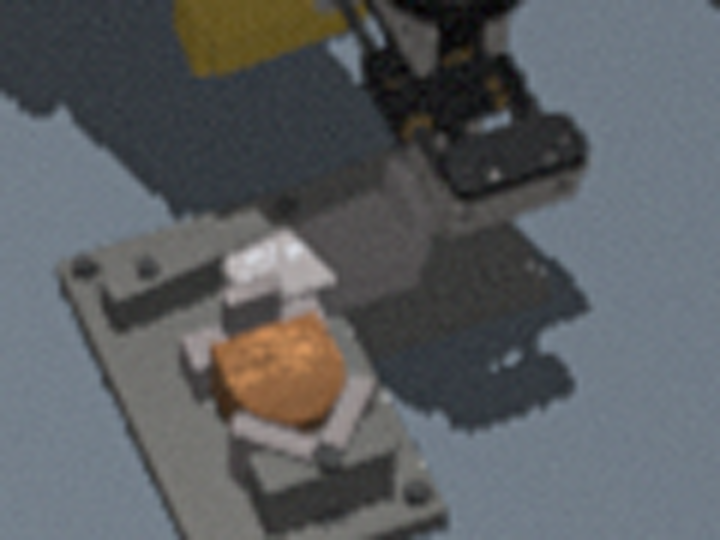

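The wedge has slid between the bar and the ramp and is still loose, at about 1 N. I carry on slowly.

Emit:
jog_arm(deltas="-1.3 0.1 0 0 0;-2.6 0.3 0 0 0;-3.9 0.5 0 0 0;-5.2 0.6 0 0 0;-6.5 0.8 0 0 0;-7.8 1 0 0 0;-9 1.1 0 0 0;-10 1.2 0 0 0;-10 1.2 0 0 0;-10 1.2 0 0 0")

```text
clock: 25.6
eef_pos: [551.5, 75.9, 38.4]
eef_rot: [3.142, 0.0, 1.379]
wrist_force: [-0.0, 0.5, -0.2]
finger_gap: 0.2
```

Emit:
jog_arm(deltas="-0.7 0.1 0 0 0;-1.4 0.2 0 0 0;-2.1 0.3 0 0 0;-2.8 0.4 0 0 0;-3.5 0.5 0 0 0;-4.2 0.5 0 0 0;-5 0.6 0 0 0;-5 0.6 0 0 0;-5 0.6 0 0 0;-5 0.6 0 0 0")

```text
clock: 26.85
eef_pos: [551.1, 70.9, 38.3]
eef_rot: [-3.141, 0.0, 1.379]
wrist_force: [0.2, -0.1, 0.1]
finger_gap: 0.4
```

Emit:
jog_arm(deltas="-0.7 0.1 0 0 0;-1.4 0.2 0 0 0;-2.1 0.3 0 0 0;-2.8 0.4 0 0 0;-3.5 0.5 0 0 0;-4.2 0.5 0 0 0;-5 0.6 0 0 0;-5 0.6 0 0 0;-5 0.6 0 0 0;-5 0.6 0 0 0")

```text
clock: 28.1
eef_pos: [550.8, 65.9, 38.4]
eef_rot: [3.141, 0.0, 1.379]
wrist_force: [0.0, 0.2, 0.6]
finger_gap: 0.4
```

Run:
```python
from h import *
s=manip.read_state();print(s['eef_pos'],tov(s['eef_pos']),s['wrist_force'],s['clock'])
for n in("scene",):
    p,d=optics.camera(n)
    u=proj(n,[560,20,20])[0].astype(int);crop(p,u[0]-60,u[1]-45,u[0]+60,u[1]+45,6,f'pics/{n}8.png')
```

```text
[550.80658751  65.8743827   38.3938161 ] [[-27.15030599  94.63240547]] [0.0109347  0.22774605 0.55281045] 28.1
```

View pics/scene8.png

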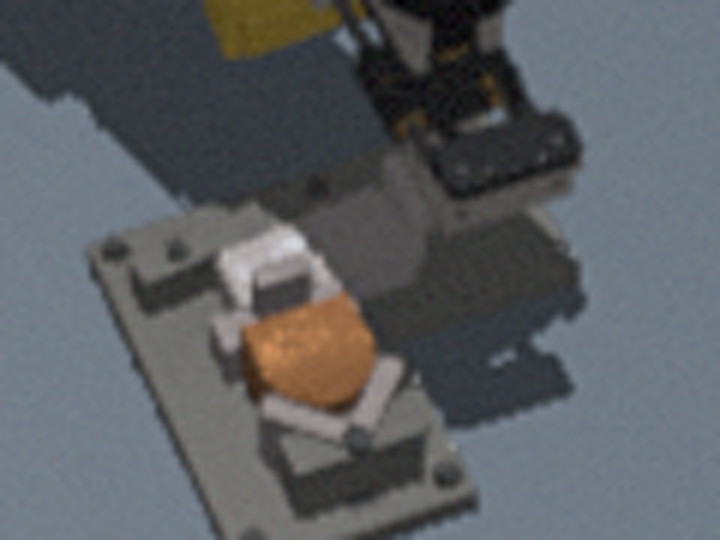

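The wedge's thin end is now past the lug at crop (250,260) and it is still loose. Finer steps from here.

Emit:
jog_arm(deltas="-0.5 0.1 0 0 0;-1 0.1 0 0 0;-1.5 0.2 0 0 0;-2 0.2 0 0 0;-2.5 0.3 0 0 0;-3 0.4 0 0 0;-3.5 0.4 0 0 0;-4 0.5 0 0 0;-4 0.5 0 0 0;-4 0.5 0 0 0")

```text
clock: 29.4
eef_pos: [550.5, 61.8, 38.3]
eef_rot: [3.142, 0.0, 1.379]
wrist_force: [0.4, 0.8, -0.4]
finger_gap: 0.3
```

Emit:
jog_arm(deltas="-0.5 0.1 0 0 0;-1 0.1 0 0 0;-1.5 0.2 0 0 0;-2 0.2 0 0 0;-2.5 0.3 0 0 0;-3 0.4 0 0 0;-3.5 0.4 0 0 0;-4 0.5 0 0 0;-4 0.5 0 0 0;-4 0.5 0 0 0")

```text
clock: 30.65
eef_pos: [550.3, 57.8, 38.4]
eef_rot: [3.141, 0.0, 1.379]
wrist_force: [-0.3, 0.3, 0.2]
finger_gap: 0.3
```

Emit:
jog_arm(deltas="-0.4 0 0 0 0;-0.8 0.1 0 0 0;-1.2 0.1 0 0 0;-1.6 0.2 0 0 0;-2 0.3 0 0 0;-2.4 0.3 0 0 0;-2.8 0.4 0 0 0;-3.2 0.4 0 0 0;-3.2 0.4 0 0 0;-3.2 0.4 0 0 0")

```text
clock: 31.9
eef_pos: [550.0, 55.1, 38.4]
eef_rot: [-3.141, -0.001, 1.379]
wrist_force: [-0.5, 5.6, 0.6]
finger_gap: 0.6
```

The force rises to 5.6 N, so the wedge is meeting the bar. I use very small steps from here.

Emit:
jog_arm(deltas="-0.2 0 0 0 0;-0.4 0 0 0 0;-0.6 0 0 0 0;-0.8 0.1 0 0 0;-0.8 0.1 0 0 0;-0.8 0.1 0 0 0;-0.8 0.1 0 0 0;-0.8 0.1 0 0 0;-0.8 0.1 0 0 0;-0.8 0.1 0 0 0")

```text
clock: 33.15
eef_pos: [549.9, 54.7, 38.4]
eef_rot: [-3.141, -0.001, 1.379]
wrist_force: [-1.2, 9.6, 0.6]
finger_gap: 0.5
```

Emit:
jog_arm(deltas="-0.2 0 0 0 0;-0.4 0 0 0 0;-0.6 0 0 0 0;-0.8 0.1 0 0 0;-1 0.1 0 0 0;-1 0.1 0 0 0;-1 0.1 0 0 0;-1 0.1 0 0 0;-1 0.1 0 0 0;-1 0.1 0 0 0")

```text
clock: 34.4
eef_pos: [549.8, 54.4, 38.5]
eef_rot: [-3.141, -0.002, 1.379]
wrist_force: [-2.3, 15.5, 2.5]
finger_gap: 0.4
```

Emit:
jog_arm(deltas="-0.2 0 0 0 0;-0.4 0 0 0 0;-0.6 0 0 0 0;-0.8 0.1 0 0 0;-1 0.1 0 0 0;-1.2 0.1 0 0 0;-1.2 0.1 0 0 0;-1.2 0.1 0 0 0;-1.2 0.1 0 0 0;-1.2 0.1 0 0 0")

```text
clock: 35.65
eef_pos: [549.8, 54.0, 38.7]
eef_rot: [-3.142, -0.003, 1.379]
wrist_force: [-1.5, 22.5, 2.5]
finger_gap: 0.5
```

That is 22.5 N, a firm thumb push, with about 1.5 mm of jam after contact. I back off and look.

Emit:
jog_arm(deltas="1 0 0 0 0;3 0 0 0 0;10 0 0 0 0;25 0 0 0 0;50 0 0 0 0;50 0 -40 0 0;80 0 -90 0 0;120 0 -100 0 0;150 0 -100 0 0;150 0 -100 0 0")

```text
clock: 36.9
eef_pos: [578.2, 201.1, 138.1]
eef_rot: [-3.142, -0.0, 1.381]
wrist_force: [-0.8, 0.2, 0.0]
finger_gap: 0.3
```

Run:
```python
from h import *
s=manip.read_state();print(s['eef_pos'],s['wrist_force'],s['clock'])
for n in("scene","top"):
    p,d=optics.camera(n);np.savez(f'pics/{n}9.npz',p=p,d=d)
    u=proj(n,[570,-10,20])[0].astype(int);crop(p,u[0]-50,u[1]-50,u[0]+50,u[1]+50,5,f'pics/{n}9.png')
cv2.imwrite('pics/b9.png',cv2.resize(np.hstack([cv2.imread('pics/top9.png'),cv2.imread('pics/scene9.png')]),(800,400)))
# other objects moved?
for n in("scene","top"):
    a=np.load(f'pics/{n}0.npz')['p'];b=np.load(f'pics/{n}9.npz')['p']
    print(n)
    for nm,lo,hi in(('purple',(130,80,40),(160,255,255)),('yellow',(22,120,60),(34,255,255)),('orange',(6,130,60),(18,255,255))):
        for x in(a,b):
            m=cv2.inRange(cv2.cvtColor(x,cv2.COLOR_RGB2HSV),lo,hi)[:, :]
            k,l,st,ce=cv2.connectedComponentsWithStats(m)
            print(nm,[(st[i,4].item(),ce[i].round(1).tolist()) for i in range(1,k) if 50<st[i,4]<600 and 120<ce[i][1]<260 and 165<ce[i][0]<360])
```

```text
[578.16124187 201.053429   138.12244436] [-0.78401841  0.17907535  0.04159902] 36.9
scene
purple [(418, [184.5, 185.5])]
purple [(417, [184.5, 185.5])]
yellow [(428, [262.1, 141.1])]
yellow [(437, [262.0, 141.3])]
orange [(300, [197.1, 205.3]), (158, [179.8, 232.2])]
orange [(274, [264.4, 201.5]), (156, [179.9, 232.1])]
top
purple [(267, [315.8, 238.4])]
purple [(266, [315.8, 238.5])]
yellow [(359, [228.1, 245.7])]
yellow [(254, [232.6, 246.2])]
orange [(104, [340.1, 198.1]), (246, [316.9, 210.9])]
orange [(234, [270.6, 178.6]), (104, [340.1, 198.1])]
```

View pics/b9.png

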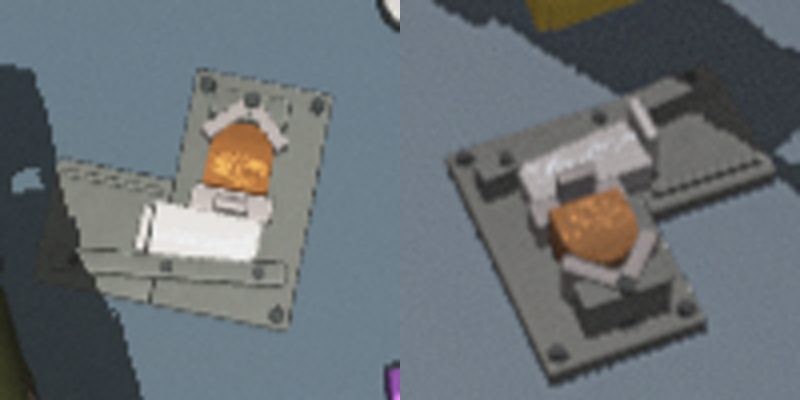

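The wedge is jammed between the ramp and the bar, and the heel sits square in the V (top crop (240,160)). The look-alikes have not moved; the yellow wedge only looks different in the top view because of the arm's shadow, and the scene view shows it unmoved.

```bash
python3 -c "
from cell import workorder,manip
print(workorder.sign_off()); print(manip.read_state()['clock'])"
```

```text
the job is handed in; nothing more can be done
None
the job is handed in; nothing more can be done
```

The heel is clamped in the vice and the job was handed in at about 37 s of the 58 s allowed.

**What I did:**
- **Heel:** I took the large orange block, stood it on the bed with its round back to the V, and felt for the seat at 11 N.
- **Bar:** I backed the heel off 1 mm, let go, and pushed the bar up by its lug until the heel was home, at about 14 N.
- **Wedge:** I slid it in along the ramp. It met the bar with its thin end at about y = -28, and I jammed it with about 1.5 mm more, ending at a 22.5 N push. Then I withdrew.

**Last checks:**
- In both views the heel is square in the V, the bar is flat on its breast and the wedge is in place. The arm was touching nothing.
- The purple block and the small orange one have not moved in either view. The yellow wedge is unmoved in the scene view; its mask differs in the top view, which I put down to the arm's shadow. I did not measure the hammer, spray, polish tin or brush again, but the arm never worked near them.
- I did not tug-test the clamp after letting go. Its hold rests on the push force and the pictures.
- Early on, the two cameras disagreed by about 4 mm. I trusted the top view and found the final positions by contact.

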